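# Put the floats in the glass jar and close the storage jars

## Task

Get the three open jars standing in the middle of the table ready for the rack: put the two small cork floats into the squat glass jar, then close all three jars, each with the wooden lid that fits it, set fully home so that its disc lies flat on the rim. Let the jars stand where they are, and leave the bigger silver bauble alone.

Things in the scene. Friction and masses are not known exactly. Their poses are not given: they have to be found in the camera images.
- jar_glass: squat open jar of clear glass, loose, 0.7 kg: plain cylinder 104 mm across, 115 mm high, wall 5 mm, mouth 94 mm across, inner floor 10 mm up. Origin: centre of its underside; z up. Takes the floats, then the largest lid, whose knob point is 147 mm above this origin when home
- jar_large: big open round-bellied green stoneware jar, loose, 0.9 kg: 150 mm across, 130 mm high, rim at the top 80 mm across outside, mouth about 70 mm; corks lie deep inside. Origin: centre of its underside; z up. With the middle lid home, the lid's knob point is 162 mm above this origin
- jar_small: small open round-bellied green stoneware jar, loose, 0.7 kg: 120 mm across, 110 mm high, rim at the top 64 mm across outside, mouth about 56 mm; short dowels deep inside. Origin: centre of its underside; z up. With the smallest lid home, its knob point is 142 mm above this origin. (The closed green jar at the back is not part of the job.)
- lid_wide_knob (a point): loose lid of pale wood, the largest of three, 80 g: disc 114 mm across, 8 mm thick; tapered cork plug below it 12 mm deep, 87 mm across at the disc, 72 mm at its foot; round knob 26 mm across on a thin neck, from 8 to 37 mm above the disc. Point: middle of the knob, 24 mm above the disc's top, 44 mm above the plug's foot (lies plug down at the start); z up out of the knob. Fits the glass jar
- lid_mid_knob (a point): loose lid of pale wood, the middle one of three, 80 g: disc 90 mm across, 8 mm thick; tapered cork plug below it 12 mm deep, 64 mm across at the disc, 50 mm at its foot; round knob 26 mm across on a thin neck, from 8 to 37 mm above the disc. Point: middle of the knob, 24 mm above the disc's top, 44 mm above the plug's foot (lies plug down at the start); z up out of the knob. Fits the big stoneware jar
- lid_narrow_knob (a point): loose lid of pale wood, the smallest of three, 80 g: disc 72 mm across, 8 mm thick; tapered cork plug below it 12 mm deep, 49 mm across at the disc, 36 mm at its foot; round knob 26 mm across on a thin neck, from 8 to 37 mm above the disc. Point: middle of the knob, 24 mm above the disc's top, 44 mm above the plug's foot (lies plug down at the start); z up out of the knob. Fits the small stoneware jar
- float_a_center (a point): red cork fishing float, loose, upright on its flat foot: rounded body with a narrow neck on top, 33 mm across at its widest, 38 mm high, 15 g. Point: on its axis, half-way up (19 mm above its foot); z up out of the neck
- float_b_center (a point): cream cork fishing float, loose, shaped like the red one but smaller: 28 mm across at its widest, 33 mm high, 15 g. Point: on its axis, half-way up (16.5 mm above its foot); z up out of the neck
- bauble_center (a point): silver ball ornament, loose, 52 mm across, 61 mm high, on its flat foot: not a float, to be left alone. Point: on its axis, half-way up

How it is judged:
On the way:
1. both floats are in the glass jar (horizontal distance between each of float_a_center, float_b_center and jar_glass below 0.04 m and z of float_a_center in the frame of jar_glass between 0.005 and 0.098 m and z of float_b_center in the frame of jar_glass between 0.005 and 0.098 m), for 0.2 s.
At the end, for the whole second after the job is handed in: Both floats are in the glass jar, below its rim. Each lid is on its own jar (largest: glass, middle: big stoneware, smallest: small stoneware), knob within 10 mm of the jar's axis, within 5 mm of full depth, tilt under 0.10 rad. Jars upright (0.10 rad) (all of step 1 and horizontal distance between lid_wide_knob and jar_glass below 0.01 m and z of lid_wide_knob in the frame of jar_glass between 0.142 and 0.152 m and angle between each of lid_wide_knob, lid_mid_knob, lid_narrow_knob, jar_large, jar_small, jar_glass's own z axis and vertical below 0.1 rad and horizontal distance between lid_mid_knob and jar_large below 0.01 m and z of lid_mid_knob in the frame of jar_large between 0.157 and 0.167 m and horizontal distance between lid_narrow_knob and jar_small below 0.01 m and z of lid_narrow_knob in the frame of jar_small between 0.137 and 0.147 m); the robot touches nothing.
It fails at once if the big stoneware jar is shoved more than 40 mm (distance of jar_large from where it was at the start of the episode above 0.04 m).
It fails at once if the small stoneware jar is shoved more than 40 mm (distance of jar_small from where it was at the start of the episode above 0.04 m).
It fails at once if the glass jar is shoved more than 40 mm (distance of jar_glass from where it was at the start of the episode above 0.04 m).
It fails at once if the silver bauble is moved more than 30 mm (distance of bauble_center from where it was at the start of the episode above 0.03 m).
It also fails if it takes over 128 s, if anything falls off the work surface, if the arm or the gripper's body presses on something with over 40 N, if the wrist force passes 120 N, or if a joint passes its speed limit or range.

## Robot

A 6-joint arm with a two-finger parallel gripper is mounted at the origin on a cart in front of the work surface, level with it; the furniture and walls round the work are solid. World frame = base frame: x ahead of the robot, y to its left, z up, the work surface at z = 0. Lengths are in m, angles in rad, forces in N, time in s.
With the tool pointing down it reaches from about 0.325 to 0.9 m from the base axis. Payload 6.1 kg.
Tool frame: the origin (TCP) lies at the very end of the fingers, on their centre line; the grasp point (between the pads) lies bot.grip_depth behind it (bot.grip_depth is the distance from the TCP to the grasp point, in m); z points along the fingers, y is the line along which they close (so a half turn about z gives the same grasp; the last joint's range is limited). The gripper opens to 85 mm and grips with 20 to 120 N. Pads are 22 mm wide; open, the fingers measure 114 mm over their backs; the gripper's body (76 mm by 85 mm) begins 54 mm behind the grasp point. The pads swing forward as they close: fully open they stand 13 mm farther back than shut.
Start: joints at [1.038, 0.22, 1.526, -0, 1.395, -0.126], TCP at [0.247, 0.574, 0.231] pointing down, gripper open.
Joint ranges: [-2.98, 2.98], [-0.91, 2.08], [0.09, 2.57], [-1.24, 4.39], [0.2, 2.65], [-2.68, 2.68]. Speed limits (rad/s): [2.57, 2.57, 3.01, 3.14, 3.14, 3.14].

## Interface

Orientations are given as a unit quaternion [x, y, z, w].
In Python, from plant import bot gives the robot as it stands. Calls block until the motion is done:
- bot.movep(position, orientation): joint-space move of the TCP to a pose.
- bot.move_straight(position, ori=None, vel=0.15, force_limit=None): straight line of the TCP; ori=None keeps the orientation; vel is the mean speed in m/s. With force_limit (N) it stops when the force on the tool has changed by that much, and returns True; else False.
- bot.movej(angles): joint-space move.
- bot.set_gripper(opening, strength=None): finger opening in m; strength is the grip in N (None keeps the last); returns when the fingers have stopped.
- bot.dwell(seconds).
- bot.solve_ik(position, orientation): joint angles nearest the present ones, or None.
- bot.observe(): the state.
- bot.read_camera(name): name is "scene" or "top"; returns the picture (400x640x3 uint8, red, green, blue); there is no depth.
- bot.camera_info(name): a dict with "fx", "fy", "cx", "cy" (pixels), "dist_coeffs" ([k1, k2, p1, p2, k3] as OpenCV has them; the pictures are not rectified), "T" (4x4, takes a point from camera to world coordinates). Camera axes: x right, y down, z forward; pixel columns grow to the right and rows downward; lengths in m; the calibration is good to about 2 mm. A picture is of the moment at which its call begins. camera_info takes no time and is no camera call.
A pose or a line that the arm cannot do raises bot.MotionError and nothing moves.
- bot.sign_off(): hands the job in; it is judged then, once.
The state is a dict: "time_s": time; "q": joint angles; "dq": joint speeds; "joint_torque": joint torques, N m; "position": TCP position; "orientation": TCP orientation; "contact_force": force on the tool from outside, world axes, zero at the start; "torque": the same for the moment, N m; "width": finger opening in m; "finger_force": force on a finger pad.
Only numpy, scipy, OpenCV 4.12 (cv2) and the standard library are available. Lean on these libraries where they do the work, as an engineer would, in place of code of your own. Each camera call takes 0.05 s, during which the arm holds its last target. There are 200 camera calls.

## Working session

There is one attempt and no reset: what is moved stays moved. The work goes in short steps, each a Python script; the robot and the scene stay as the last script left them, time stands still between calls to the robot, and variables do not carry over. Pictures are saved under pics/ and viewed, at most 14 in all, crops included, and the job is handed in when it is done.

```bash
ls; mkdir -p pics; python3 - <<'E'
from plant import bot
import cv2
for n in("scene","top"):
    cv2.imwrite(f"pics/{n}0.png",bot.read_camera(n)[:,:,::-1])
    i=bot.camera_info(n);print(n,i)
print(bot.observe(),bot.grip_depth)
E
```

```text
pics
scene {'fx': 374.76020708417445, 'fy': 374.76020708417445, 'cx': 318.0587663665968, 'cy': 201.57991988523068, 'dist_coeffs': array([-0.05822456,  0.        ,  0.        ,  0.        ,  0.        ]), 'T': array([[-0.64714892, -0.38299983,  0.65917327, -0.06939671],
       [-0.76234809,  0.31959405, -0.56274775,  0.55643748],
       [ 0.00486443, -0.86670109, -0.49880413,  0.52470864],
       [ 0.        ,  0.        ,  0.        ,  1.        ]])}
top {'fx': 516.2278679389583, 'fy': 516.2278679389583, 'cx': 320.6318467352949, 'cy': 198.34464545984196, 'dist_coeffs': array([-0.08216367,  0.        ,  0.        ,  0.        ,  0.        ]), 'T': array([[-0.00661948, -0.98730988,  0.15866753,  0.33796929],
       [-0.99973039,  0.01006543,  0.02092431,  0.00213807],
       [-0.02225583, -0.15848624, -0.98711032,  1.48110427],
       [ 0.        ,  0.        ,  0.        ,  1.        ]])}
{'time_s': 0.1, 'q': array([ 1.03791284e+00,  2.21170134e-01,  1.52746799e+00, -8.63027652e-06,
        1.39470930e+00, -1.26111394e-01]), 'dq': array([ 0.00107142, -0.00137742, -0.00291217,  0.0005785 , -0.00023036,
        0.00045272]), 'joint_torque': array([ 5.58338270e-04, -4.98244679e+01, -3.90544760e+01, -2.43764352e-04,
        5.63301481e-03, -5.43088015e-05]), 'position': array([0.24701803, 0.57353175, 0.23030967]), 'orientation': array([ 2.01985917e-01,  9.79388033e-01, -8.31560068e-04, -2.79873899e-04]), 'contact_force': array([-0.00754572,  0.10752639,  0.95717117]), 'torque': array([ 0.00180056, -0.05830898, -0.01849567]), 'finger_force': 0.0, 'width': 0.08558253007410292} 0.0187
```

View pics/top0.png

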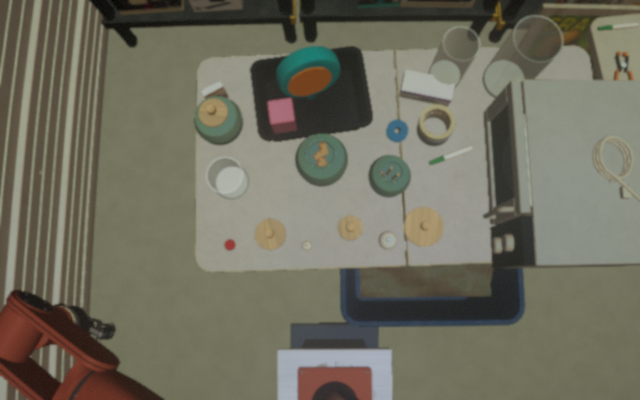

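View pics/scene0.png

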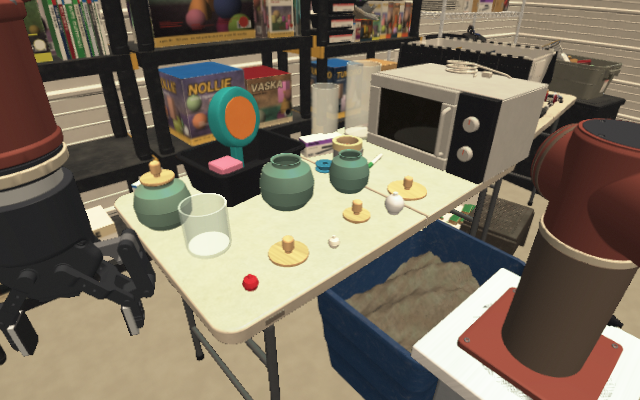

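```bash
cat > h.py <<'E'
import numpy as np, cv2
from plant import bot
def ray(n,px):
    i=bot.camera_info(n);K=np.array([[i['fx'],0,i['cx']],[0,i['fy'],i['cy']],[0,0,1]])
    u=cv2.undistortPoints(np.array([[px]],float),K,i['dist_coeffs'])[0,0]
    T=i['T'];return T[:3,3],T[:3,:3]@np.array([u[0],u[1],1])
def onz(n,px,z):
    o,d=ray(n,px);return (o+d*(z-o[2])/d[2])
def tri(p1,p2):
    o1,d1=ray('top',p1);o2,d2=ray('scene',p2)
    s=np.linalg.lstsq(np.c_[d1,-d2],o2-o1,rcond=None)[0];a=o1+s[0]*d1;b=o2+s[1]*d2
    return (a+b)/2,np.linalg.norm(a-b)
E
python3 - <<'E'
import cv2,numpy as np
from h import *
top=cv2.imread('pics/top0.png');sc=cv2.imread('pics/scene0.png')
hsv=cv2.cvtColor(top,cv2.COLOR_BGR2HSV)
for p in [(423,235),(349,236),(270,245),(230,245),(307,245),(388,240),(310,175),(378,185),(400,250),(322,200)]: print(p,hsv[p[1],p[0]])
c=cv2.resize(top[130:260,195:460],None,fx=3,fy=3,interpolation=cv2.INTER_CUBIC)
cv2.imwrite('pics/topc.png',c)
c=cv2.resize(sc[135:300,125:435],None,fx=2.58,fy=2.58,interpolation=cv2.INTER_CUBIC)
cv2.imwrite('pics/scc.png',c)
E
```

```text
(423, 235) [ 20  88 168]
(349, 236) [ 21  88 156]
(270, 245) [ 20  87 167]
(230, 245) [  2 161 149]
(307, 245) [ 30  20 165]
(388, 240) [104  20 169]
(310, 175) [ 61  49 110]
(378, 185) [ 63  49 105]
(400, 250) [ 25  10 154]
(322, 200) [ 30  17 154]
```

View pics/topc.png

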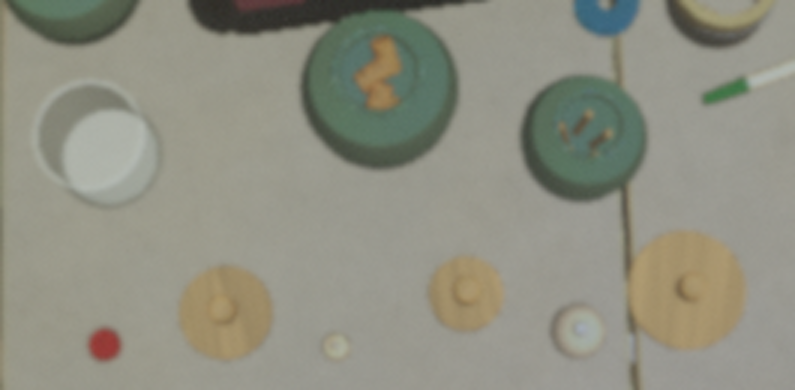

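View pics/scc.png

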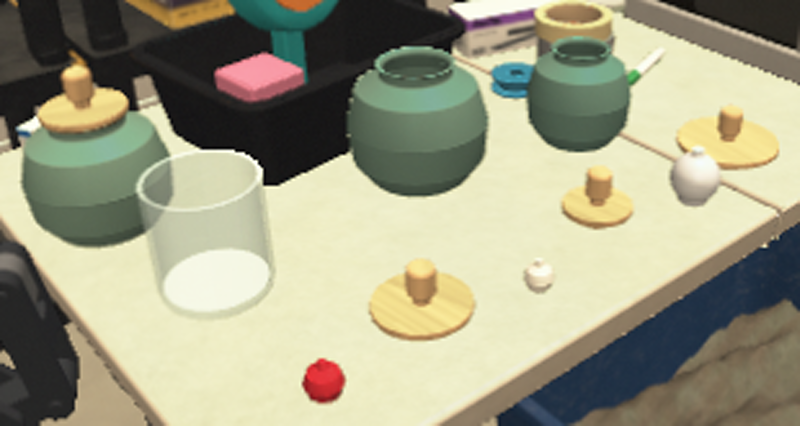

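The top crop shows lids mid (270,234), narrow (349,228) and wide (423,226), the red float (230,245) and the cream float (307,245). The open jars are glass (rim about (225,176)), large (322,154) and small (391,172); the bauble is at (388,240). The scene crop confirms this.

```bash
python3 - <<'E'
import cv2,numpy as np
from h import *
np.set_printoptions(precision=4,suppress=True)
top=cv2.imread('pics/top0.png');h=cv2.cvtColor(top,cv2.COLOR_BGR2HSV)
def blob(mask,box):
    m=np.zeros_like(mask);x0,y0,x1,y1=box;m[y0:y1,x0:x1]=mask[y0:y1,x0:x1]
    c=max(cv2.findContours(m,0,2)[0],key=cv2.contourArea);return cv2.fitEllipse(cv2.convexHull(c))
wood=cv2.inRange(h,(14,60,90),(26,255,255))
for n,b,r in(('wide',(395,200,452,255),.057),('mid',(245,210,295,255),.045),('narrow',(330,210,370,245),.036)):
    e=blob(wood,b);print(n,e,onz('top',e[0],.018))
e=blob(cv2.inRange(h,(0,100,60),(8,255,255)),(220,235,240,255));print('red',e,onz('top',e[0],.017))
d=cv2.absdiff(top,cv2.medianBlur(top,41)).max(2)
m=cv2.inRange(d,9,255)
e=blob(m,(297,236,317,254));print('cream',e,onz('top',e[0],.015))
e=blob(m,(378,229,398,251));print('bauble',e,onz('top',e[0],.027))
g=cv2.inRange(h,(45,30,0),(95,255,255))
for n,b,z in(('large',(290,128,350,190),.065),('small',(365,150,415,200),.055)):
    e=blob(g,b);print(n,e,onz('top',e[0],z))
S=lambda x,y:(x/2.58+125,y/2.58+135)
P=lambda x,y:(x/3+195,y/3+130)
print('large rim',tri(P(380,72),S(417,63)),onz('top',P(380,72),.13))
print('small rim',tri(P(588,126),S(583,49)),onz('top',P(588,126),.11))
print('glass rim',tri(P(88.5,137),S(201,179)),onz('top',P(88.5,137),.115))
print('glass base',tri(P(111,157),S(217,282)),onz('top',P(111,157),.01),onz('scene',S(217,282),.01))
for n,t,s in(('wide',(690,286),(731,118)),('mid',(222,308),(421,272)),('nar',(468,290),(599,178)),):print(n,tri(P(*t),S(*s)),onz('top',P(*t),.05))
# zoom jars
c=np.hstack([cv2.resize(top[y:y+50,x:x+50],None,fx=5,fy=5,interpolation=cv2.INTER_CUBIC) for x,y in((203,152),(297,130),(366,148))])
c=cv2.convertScaleAbs(c,alpha=1.7,beta=-50)
for i in range(0,750,50): cv2.line(c,(i,0),(i,6),(0,0,255),1);cv2.line(c,(0,i),(6,i),(0,0,255),1)
cv2.imwrite('pics/jz.png',c)
E
```

```text
wide ((422.09735107421875, 225.9714813232422), (38.496158599853516, 42.25339889526367), 109.06793212890625) [ 0.4906 -0.2549  0.018 ]
mid ((269.7107238769531, 233.82476806640625), (30.375999450683594, 30.81052589416504), 51.70561599731445) [0.4722 0.179  0.018 ]
narrow ((349.91754150390625, 227.41481018066406), (24.02454948425293, 24.282716751098633), 147.5522918701172) [ 0.4886 -0.0496  0.018 ]
red ((229.4488983154297, 244.5), (9.561161994934082, 9.561220169067383), 90.0) [0.4426 0.2942 0.017 ]
cream ((306.30035400390625, 244.86061096191406), (9.638527870178223, 10.194894790649414), 130.71060180664062) [0.4403 0.0748 0.015 ]
bauble ((386.1438903808594, 239.67994689941406), (17.258506774902344, 19.55685043334961), 173.8809814453125) [ 0.452  -0.1507  0.027 ]
large ((321.3561706542969, 158.42713928222656), (49.99304962158203, 52.28757095336914), 170.49513244628906) [0.6794 0.0294 0.065 ]
small ((389.2656555175781, 175.3129119873047), (40.28981018066406, 40.85726547241211), 31.62595558166504) [ 0.6309 -0.1613  0.055 ]
large rim (array([0.677 , 0.0279, 0.1281]), np.float64(0.0017576776134875375)) [0.6759 0.0272 0.13  ]
small rim (array([ 0.6282, -0.1607,  0.1092]), np.float64(0.0018462391899108934)) [ 0.6287 -0.16    0.11  ]
glass rim (array([0.6232, 0.293 , 0.1143]), np.float64(0.001460465979742529)) [0.6227 0.2922 0.115 ]
glass base (array([0.6257, 0.2935, 0.006 ]), np.float64(0.0019031117106459842)) [0.6244 0.2919 0.01  ] [0.6212 0.2962 0.01  ]
wide (array([ 0.4892, -0.2583,  0.0461]), np.float64(0.0005070094223397141)) [ 0.489  -0.2575  0.05  ]
mid (array([0.4728, 0.1774, 0.0486]), np.float64(0.0004252868251093009)) [0.4725 0.1771 0.05  ]
nar (array([ 0.4883, -0.051 ,  0.0471]), np.float64(0.0017555419318479024)) [ 0.4874 -0.0515  0.05  ]
```

View pics/jz.png

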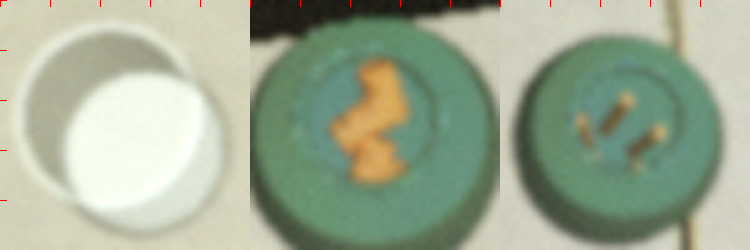

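```bash
cat >> h.py <<'E'
D=[0,1,0,0]; HZ=.25; gd=bot.grip_depth
def hover(x,y,z=HZ): bot.movep([x,y,z],D)
def pick(x,y,z,op,s):
    bot.set_gripper(op,s); hover(x,y,.16 if z<.01 else .18)
    hit=bot.move_straight([x,y,z],vel=.12,force_limit=12)
    bot.set_gripper(0.005); o=bot.observe(); print('hit',hit,'w',o['width'],'f',o['finger_force'],o['position'])
    bot.move_straight([x,y,HZ],vel=.25); o=bot.observe();print('lifted w',o['width'],'t',o['time_s'])
def put(x,y,z,op,above,fl):
    hover(x,y); bot.move_straight([x,y,z+above],vel=.25)
    hit=bot.move_straight([x,y,z],vel=.04,force_limit=fl); o=bot.observe()
    print('put hit',hit,o['position'],o['contact_force']); bot.set_gripper(op); bot.move_straight([x,y,HZ],vel=.25)
    print('t',bot.observe()['time_s'])
def snap(n,k): cv2.imwrite(f'pics/{k}.png',bot.read_camera(n)[:,:,::-1])
E
python3 - <<'E'
from h import *
hover(.40,.42,.25)
pick(.4426,.2942,.003,.06,25)
put(.6235-.016,.2925,.056,.048,.02,8)
pick(.4403,.0748,.002,.055,25)
snap('scene','s1')
E
```

```text
hit False w 0.029838770969747686 f 24.558726987224873 [0.44317038 0.29440076 0.00371049]
lifted w 0.029980405883086432 t 5.0083
put hit True [0.60952952 0.29347085 0.07055354] [0.34048055 1.12807275 5.33819328]
t 8.0833
hit False w 0.02522169670199261 f 24.439005602616817 [0.44091487 0.07481559 0.00263973]
lifted w 0.02490686838517078 t 12.4333
```

View pics/s1.png

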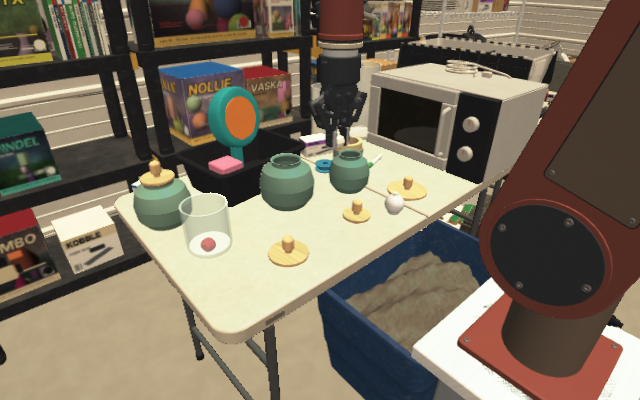

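The red float is in the glass jar at (208,244), and the jars are unmoved. The cream float is gripped (width 25 mm).

```bash
python3 - <<'E'
from h import *
put(.6235+.014,.2925,.062,.042,.02,10)
pick(.490,-.257,.0275,.05,40)
snap('top','t2');snap('scene','s2')
t=cv2.imread('pics/t2.png');s=cv2.imread('pics/s2.png')
cv2.imwrite('pics/c2.png',np.hstack([cv2.resize(t[130:270,195:455],(520,280)),cv2.resize(s[180:280,160:260],(280,280))]))
E
```

```text
put hit True [0.63913157 0.29285718 0.06929012] [-1.53958412  1.31547256  5.35677463]
t 16.0333
hit False w 0.024407509562756002 f 39.615335969429 [ 0.4905454  -0.25734432  0.02834344]
lifted w 0.024232878681963995 t 21.15
```

View pics/c2.png

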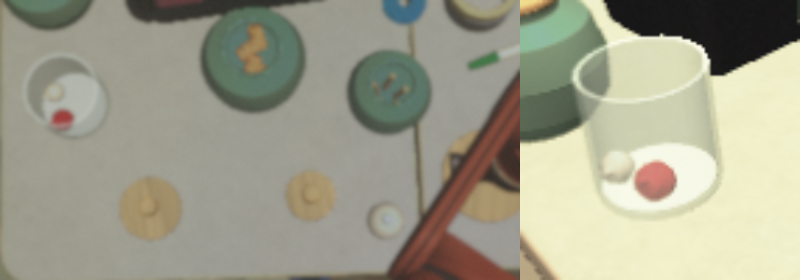

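View pics/s2.png

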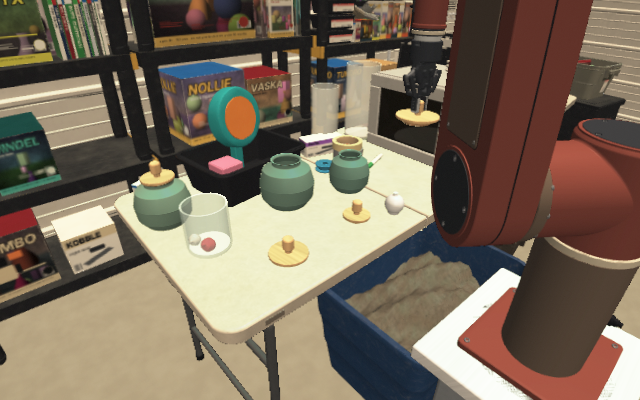

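Both floats are inside the glass jar, and the wide lid hangs level in the gripper at (417,117).

```bash
python3 - <<'E'
from h import *
put(.6235,.2925,.128,.045,.035,15)
pick(.4725,.178,.0275,.05,40)
snap('scene','s3')
s=cv2.imread('pics/s3.png');cv2.imwrite('pics/c3.png',cv2.resize(s[90:290,110:430],(800,500)))
E
```

```text
put hit True [0.62313593 0.29250856 0.13141281] [0.03078919 0.00320948 3.05711376]
t 25.4833
hit False w 0.024234779489954825 f 39.27992233353052 [0.47311429 0.17816809 0.02827014]
lifted w 0.024324721292501968 t 29.3417
```

View pics/c3.png

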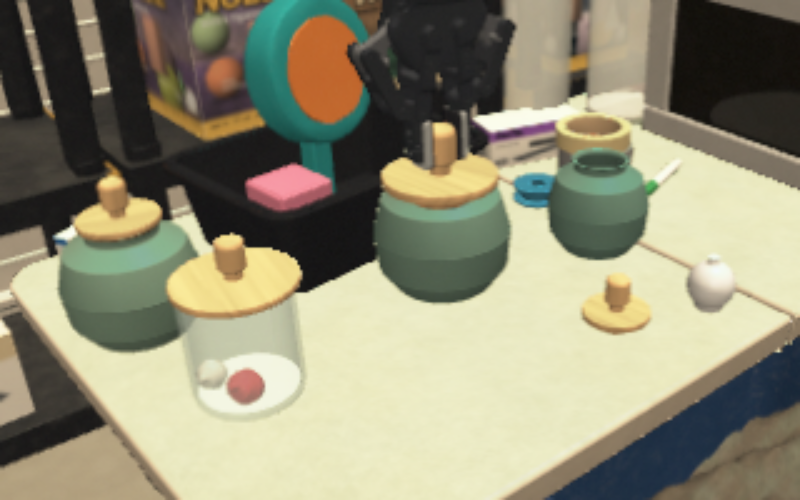

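The wide lid sits flat on the glass jar at the predicted height, and the middle lid is held level. Next I place it, then do the small lid.

```bash
python3 - <<'E'
from h import *
put(.677,.028,.143,.045,.035,15)
pick(.4882,-.0505,.0275,.05,40)
put(.629,-.1605,.123,.045,.035,15)
hover(.40,.42)
snap('scene','s4');snap('top','t4')
s=cv2.imread('pics/s4.png');t=cv2.imread('pics/t4.png')
cv2.imwrite('pics/c4.png',np.vstack([cv2.resize(s[130:270,120:435],(675,300)),cv2.resize(t[120:250,195:455],(675,300))]))
E
```

```text
put hit True [0.67677494 0.02830481 0.14611429] [-0.9672751   0.63366325  4.83389418]
t 32.4833
hit False w 0.024837551773683523 f 39.224011538489094 [ 0.48880985 -0.05061585  0.02821042]
lifted w 0.02422548330510385 t 36.375
put hit True [ 0.62887263 -0.16015254  0.12569006] [-2.19251937  2.06749393  6.5501302 ]
t 39.3917
```

View pics/c4.png

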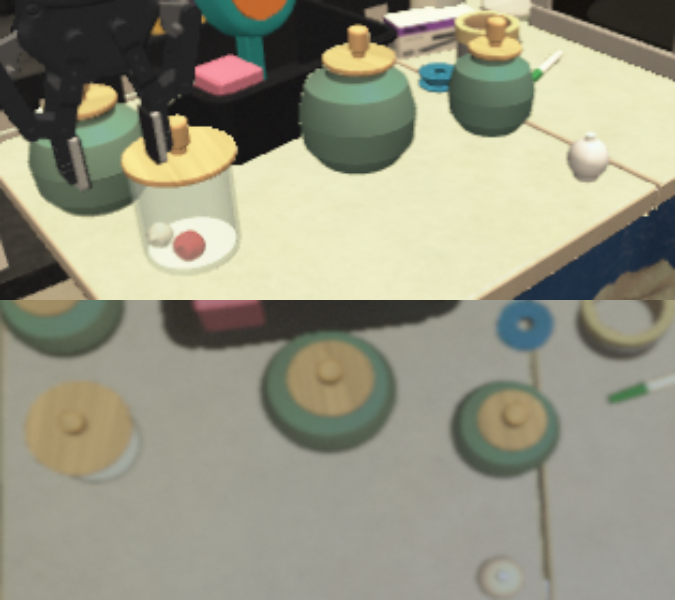

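All three lids lie flat on their own jars at the predicted depth. Both floats are in the glass jar, and the bauble and jars are unmoved.

```bash
python3 -c "
from plant import bot
print(bot.sign_off())"
```

```text
the job is handed in; nothing more can be done
None
```

The job is handed in at about 40 s of the 128 s: both floats are in the glass jar, and each of the three jars is closed with its own lid, flat and within 1 mm of the expected depth; sign-off returned no verdict.

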